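Load governor weights into the washing carrier

TASK

The governor weights are going to the cleaning bath: take the three brass barrel-shaped weights that stand loose in the steel tray and put them into the empty wells of the wooden four-well carrier, so that all four wells hold exactly one weight, each sitting down on the floor of its well. One well already has its weight. Leave the other parts in the tray where they are, not knocked aside or tipped over.

Things in the scene. Friction and masses are not known exactly. Their poses are not given: they have to be found in the camera images.
- carrier: pale wooden carrier block, 140 x 140 mm and 16 mm high, fixed on the tray at any yaw; four round wells in a square, 60 mm apart along its x and y. Origin at the centre of its underside, which lies on the tray floor (3 mm above the bench, height z = 0.003), z up.
- carrier_hole0 (a point): centre of the mouth of a well, level with the carrier's top face (19 mm above the bench); the well is round, 34 mm across and 9 mm deep with a flat, dark-lined floor, so a seated weight stands 15 mm proud of the carrier.
- carrier_hole1 (a point): centre of the mouth of a well, level with the carrier's top face (19 mm above the bench); the well is round, 34 mm across and 9 mm deep with a flat, dark-lined floor, so a seated weight stands 15 mm proud of the carrier.
- carrier_hole2 (a point): centre of the mouth of a well, level with the carrier's top face (19 mm above the bench); the well is round, 34 mm across and 9 mm deep with a flat, dark-lined floor, so a seated weight stands 15 mm proud of the carrier.
- carrier_hole3 (a point): centre of the mouth of a well, level with the carrier's top face (19 mm above the bench); the well is round, 34 mm across and 9 mm deep with a flat, dark-lined floor, so a seated weight stands 15 mm proud of the carrier.
- weight_a: turned brass governor weight, a plump barrel 24 mm across and 24 mm tall: straight-sided over its middle 12 mm, tapering to flat ends 16 mm across; about 80 g. Origin at its centre; its z axis is the barrel's axis (upright at the start). Starts standing loose on the tray floor, among other parts.
- weight_b: turned brass governor weight, a plump barrel 24 mm across and 24 mm tall: straight-sided over its middle 12 mm, tapering to flat ends 16 mm across; about 80 g. Origin at its centre; its z axis is the barrel's axis (upright at the start). Starts standing loose on the tray floor, among other parts.
- weight_c: turned brass governor weight, a plump barrel 24 mm across and 24 mm tall: straight-sided over its middle 12 mm, tapering to flat ends 16 mm across; about 80 g. Origin at its centre; its z axis is the barrel's axis (upright at the start). Starts standing loose on the tray floor, among other parts.
- weight_d: turned brass governor weight, a plump barrel 24 mm across and 24 mm tall: straight-sided over its middle 12 mm, tapering to flat ends 16 mm across; about 80 g. Origin at its centre; its z axis is the barrel's axis (upright at the start). Starts already standing in one of the four wells; that well is taken.
- knob: ivory-coloured celluloid knob, mushroom shape, 36 mm across, 26 mm tall; origin at the centre of its underside. Starts among the loose weights. Not to be disturbed.
- record_weight: cobalt glass record weight, 44 mm across, 42 mm tall with a small waisted top; origin at the centre of its underside. Starts among the loose weights. Not to be disturbed.
- clamp: flat brass diaphragm clamp: 34 mm disc with two screw ears, 46 mm over the ears along its x, 13 mm tall; origin at the centre of its underside. Starts among the loose weights. Not to be disturbed.
- tonearm_base: walnut tone arm base, block 90 x 70 mm, 44 mm tall over its boss, at the right end of the tray; origin at the centre of its underside. Not to be disturbed.
- brake: rusty iron turntable brake, flat lever about 95 mm long along its x and 40 mm wide at most, 14 mm tall, at the right end of the tray; origin at the middle of its underside. Not to be disturbed.
- screwdriver: screwdriver 170 mm long, lying across the far edge of the tray; origin about mid-length, underneath. Not to be disturbed.
- tin: small open aluminium tin, 60 mm across, 30 mm tall, near the far edge of the tray; origin at the centre of its underside. Not to be disturbed.

How it is judged (in metres and radians):
At the end, for the whole second after the job is handed in: Every one of the four wells holds one brass weight at rest (slower than 20 mm/s), its centre within 9 mm sideways of the well's centre and less than 23 mm above the carrier's underside (19 mm when seated). Which weight is in which well does not matter (((horizontal distance between weight_a and carrier_hole0 below 0.009 m and z of weight_a in the frame of carrier below 0.023 m and linear speed of weight_a below 0.02 m/s) or (horizontal distance between weight_b and carrier_hole0 below 0.009 m and z of weight_b in the frame of carrier below 0.023 m and linear speed of weight_b below 0.02 m/s) or (horizontal distance between weight_c and carrier_hole0 below 0.009 m and z of weight_c in the frame of carrier below 0.023 m and linear speed of weight_c below 0.02 m/s) or (horizontal distance between weight_d and carrier_hole0 below 0.009 m and z of weight_d in the frame of carrier below 0.023 m and linear speed of weight_d below 0.02 m/s)) and ((horizontal distance between weight_a and carrier_hole1 below 0.009 m and z of weight_a in the frame of carrier below 0.023 m and linear speed of weight_a below 0.02 m/s) or (horizontal distance between weight_b and carrier_hole1 below 0.009 m and z of weight_b in the frame of carrier below 0.023 m and linear speed of weight_b below 0.02 m/s) or (horizontal distance between weight_c and carrier_hole1 below 0.009 m and z of weight_c in the frame of carrier below 0.023 m and linear speed of weight_c below 0.02 m/s) or (horizontal distance between weight_d and carrier_hole1 below 0.009 m and z of weight_d in the frame of carrier below 0.023 m and linear speed of weight_d below 0.02 m/s)) and ((horizontal distance between weight_a and carrier_hole2 below 0.009 m and z of weight_a in the frame of carrier below 0.023 m and linear speed of weight_a below 0.02 m/s) or (horizontal distance between weight_b and carrier_hole2 below 0.009 m and z of weight_b in the frame of carrier below 0.023 m and linear speed of weight_b below 0.02 m/s) or (horizontal distance between weight_c and carrier_hole2 below 0.009 m and z of weight_c in the frame of carrier below 0.023 m and linear speed of weight_c below 0.02 m/s) or (horizontal distance between weight_d and carrier_hole2 below 0.009 m and z of weight_d in the frame of carrier below 0.023 m and linear speed of weight_d below 0.02 m/s)) and ((horizontal distance between weight_a and carrier_hole3 below 0.009 m and z of weight_a in the frame of carrier below 0.023 m and linear speed of weight_a below 0.02 m/s) or (horizontal distance between weight_b and carrier_hole3 below 0.009 m and z of weight_b in the frame of carrier below 0.023 m and linear speed of weight_b below 0.02 m/s) or (horizontal distance between weight_c and carrier_hole3 below 0.009 m and z of weight_c in the frame of carrier below 0.023 m and linear speed of weight_c below 0.02 m/s) or (horizontal distance between weight_d and carrier_hole3 below 0.009 m and z of weight_d in the frame of carrier below 0.023 m and linear speed of weight_d below 0.02 m/s))); the robot touches nothing.
It fails at once if another part in the tray is shifted by more than 30 mm (distance of any of knob, record_weight, clamp, tonearm_base, brake, screwdriver, tin from where it was at the start of the episode above 0.03 m).
It fails at once if a standing part (knob, glass record weight, tone arm base or tin) is tipped over (angle between any of knob, record_weight, tonearm_base, tin's own z axis and vertical above 0.7 rad).
It also fails if it takes over 58 s, if anything falls off the work surface, if the arm or the gripper's body presses on something with over 40 N, if the wrist force passes 120 N, or if a joint passes its speed limit or range.

ROBOT

A 7-joint arm with a two-finger parallel gripper is mounted at the origin on the work surface. World frame = base frame: x ahead of the robot, y to its left, z up, the work surface at z = 0. Lengths are in mm, angles in rad, forces in N, time in s.
With the tool pointing down it reaches from about 425 to 1025 mm from the base axis. Payload 3.6 kg.
Tool frame: the origin (TCP) lies at the very end of the fingers, on their centre line; the grasp point (between the pads) lies ctrl.pinch_z behind it (ctrl.pinch_z is the distance from the TCP to the grasp point, in mm); z points along the fingers, y is the line along which they close (so a half turn about z gives the same grasp; the last joint's range is limited). The gripper opens to 85 mm and grips with 20 to 120 N. Pads are 22 mm wide; open, the fingers measure 114 mm over their backs; the gripper's body (76 mm by 85 mm) begins 54 mm behind the grasp point. The pads swing forward as they close: fully open they stand 13 mm farther back than shut.
Start: joints at [1.02, 0.591, 0.048, 1.609, -0.033, 0.943, -0.034], TCP at [320.434, -650.347, 231.302] pointing down, gripper open.
Joint ranges: [-2.69, 2.69], [-0.47, 2.24], [-1.27, 1.36], [0.19, 2.51], [-1.53, 4.68], [0.08, 2.07], [-3.09, 3.09]. Speed limits (rad/s): [2.57, 2.57, 3.14, 3.14, 3.14, 3.14, 3.14].

INTERFACE

Orientations are given as a unit quaternion [w, x, y, z].
In Python, from workcell import ctrl gives the robot as it stands. The module is installed in compiled form; this text tells all that it offers.
- The arm moves only by the tool carry_out, never from a script. Its argument "rows" is text: rows parted by semicolons, each of 4 numbers parted by spaces: the shift along the world's x, y, z in cm, then the turn about the world's z in rad. In form: tx ty tz yaw; .... A call has 1 to 20 rows; each row shifts and turns the commanded pose from where the row before left it; what a row does not reach is not made up. A row lasts 1/10 s, in which the tool goes at most 50 mm and 8.59 degrees, less where a joint would pass 70% of its speed; a pose out of reach is approached as far as the arm can. A call with a gripper value outside its range is refused whole. "gripper" is the opening, from 0 (shut) to 1 (fully open), set as the call begins (left out, the last holds). The fingers move at their own pace and stop on an object; "grip_force" is the grip in N (left out, the last holds). Time passes only in rows, so rows that do not move let the fingers close. It gives the time, the measured TCP pose, the force, the opening and the grip force at its end, in the units of the state.
- ctrl.sense(): the state, without advancing time (a new reading comes with each control period).
- ctrl.snapshot(name): name is "scene" or "side" or "wrist"; returns the picture (420x560x3 uint8, red, green, blue); there is no depth.
- ctrl.calibration(name): a dict with "fx", "fy", "cx", "cy" (pixels), "rvec" (rotation vector, rad) and "tvec" (3), from world to camera coordinates, as OpenCV has them. Camera axes: x right, y down, z forward; pixel columns grow to the right and rows downward; lengths in mm; the calibration is good to about 2 mm. A picture is of the moment at which its call begins: read the wrist's pose just before it. calibration takes no time and is no camera call; for the wrist camera it gives the pose at the moment of the call.
- ctrl.finish_job(): hands the job in; it is judged then, once.
The state is a dict: "time": time; "joints": joint angles; "joint_velocities": joint speeds; "joint_torque": joint torques, N m; "eef_pos": TCP position; "tool_rot": TCP orientation; "wrist_force": force on the tool from outside, world axes, zero at the start; "torque": the same for the moment, N m; "finger_gap": finger opening in mm; "grip_force": force on a finger pad.
Only numpy, scipy, OpenCV 4.12 (cv2) and the standard library are available. Lean on these libraries where they do the work, as an engineer would, in place of code of your own. Each camera call takes 0.05 s, during which the arm holds its last target. There are 200 camera calls.

## Working session

There is one attempt and no reset: what is moved stays moved. The work goes in short steps, Python scripts to look and compute and a tool call to move; the robot and the scene stay as the last step left them, time stands still between calls to the robot, and variables do not carry over. Pictures are saved under pics/ and viewed, at most 10 in all, crops included, and the job is handed in when it is done.

Besides the shell and the picture viewer there is one more tool, called after "Request:" as a command line: name --argument value ..., lists and objects as JSON in quotes. carry_out: Moves the arm, as the interface text tells. Its arguments: {"type":"object","properties":{"rows":{"type":"string"},"gripper":{"type":"number"},"grip_force":{"type":"number"}},"required":["rows"]}

```bash
mkdir -p pics
cat > h.py <<'E'
import numpy as np, cv2
from workcell import ctrl
def snap(n,f):
    im=ctrl.snapshot(n); cv2.imwrite(f,im[:,:,::-1]); return im
def cal(n):
    c=ctrl.calibration(n);K=np.array([[c['fx'],0,c['cx']],[0,c['fy'],c['cy']],[0,0,1.]])
    return K,np.array(c['rvec'],float).ravel(),np.array(c['tvec'],float).ravel()
def ray(C,uv,z):
    K,r,t=C;R=cv2.Rodrigues(r)[0];o=-R.T@t
    d=R.T@np.linalg.inv(K)@np.array([uv[0],uv[1],1.]);return o+d*(z-o[2])/d[2]
def proj(C,p):
    return cv2.projectPoints(np.array(p,float).reshape(-1,3),C[1],C[2],C[0],None)[0].reshape(-1,2)
E
python3 - <<'E'
from h import *
a=snap("scene","pics/s0.png");b=snap("side","pics/d0.png")
for n in("scene","side"):
    C=cal(n);R=cv2.Rodrigues(C[1])[0];print(n,C[0][0,0],-R.T@C[2])
s=ctrl.sense();print(s,ctrl.pinch_z)
E
```

```text
scene 431.29485664409987 [1168.233242    444.03466348  599.99879377]
side 434.5541378799386 [112.25568454 420.6305699  657.94731628]
{'time': 0.1, 'joints': array([ 1.01949949,  0.59203191,  0.04831756,  1.60970213, -0.03331478,
        0.94269715, -0.0336799 ]), 'joint_velocities': array([ 0.00118957, -0.00195131, -0.00117794, -0.00339961, -0.00030548,
       -0.00246699, -0.00109636]), 'joint_torque': array([ 5.01323244e-03, -5.49999905e+01,  1.55348159e+00, -1.98824769e+01,
        9.73906077e-03,  3.84817758e-03, -2.35689356e-05]), 'eef_pos': array([ 320.10375558, -649.67168236,  230.24928206]), 'tool_rot': array([-9.76191410e-04,  9.73907307e-01,  2.26943879e-01, -2.83847930e-04]), 'wrist_force': array([-0.10164301,  1.37470875,  0.27544153]), 'torque': array([-0.0242757 , -0.03080939,  0.01823058]), 'grip_force': 0.0, 'finger_gap': 85.39047450989518} 18.700000000000003
```

View pics/s0.png

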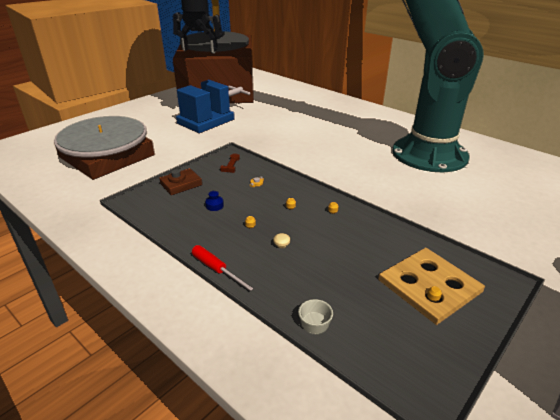

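View pics/d0.png

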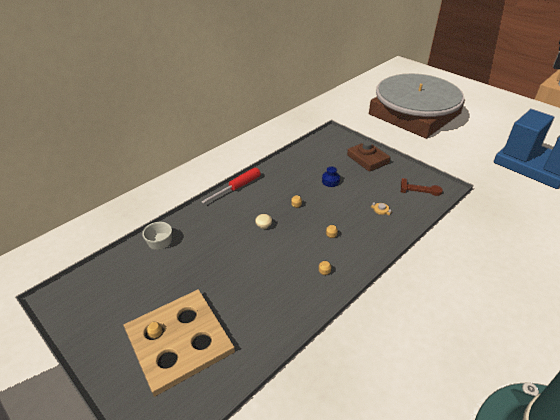

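Scene: loose weights at about (291,203), (334,208) and (250,222). Empty wells are at (429,266), (409,278) and (455,283), and the taken well is at (435,294). In the side view the weights are at (297,201), (332,231) and (325,268), with empty wells at (187,316), (201,342) and (167,359).

Run:
```python
from h import *
P={'scene':dict(w=[(250,222),(291,203),(334,208)],o=[(429,266),(409,278),(455,283)]),'side':dict(w=[(297,201),(332,231),(325,268)],o=[(167,359),(201,342),(187,316)])}
ims={}
for n,f in(("scene","pics/s0.png"),("side","pics/d0.png")):
    C=cal(n);im=cv2.imread(f);ims[n]=im
    h=cv2.cvtColor(im,cv2.COLOR_BGR2HSV)
    for p in P[n]['w']:
        m=((h[...,1]>110)&(h[...,2]>70)).astype(np.uint8)
        N,l,st,ce=cv2.connectedComponentsWithStats(m);k=l[p[1],p[0]]
        q=ce[k];print(n,'w',st[k],q.round(1),ray(C,q,15).round(1))
    for p in P[n]['o']:
        m=(h[...,2]<70).astype(np.uint8);N,l,st,ce=cv2.connectedComponentsWithStats(m);k=l[p[1],p[0]]
        print(n,'o',st[k],ce[k].round(1),ray(C,ce[k],19).round(1), ray(C,p,19).round(1))
a=cv2.resize(ims['scene'][165:245,235:355],None,fx=5,fy=5,interpolation=2)
b=cv2.resize(ims['scene'][240:330,370:490],None,fx=5,fy=5,interpolation=2)
cv2.imwrite('pics/c0.png',cv2.resize(b,(800,600)));
```

```text
scene w [245 216  11  12 113] [250.1 221.6] [ 621.3 -137.5   15. ]
scene w [286 198  10  12  99] [290.5 203.1] [ 501.5 -118.9   15. ]
scene w [328 202  11  12 102] [333.2 207.3] [446.2 -31.1  15. ]
scene o [421 263  16   8  89] [428.9 266.6] [492.3 238.3  19. ] [490.5 237.7  19. ]
scene o [401 275  16   8 107] [408.9 278.5] [549.9 225.2  19. ] [548.5 224.7  19. ]
scene o [446 280  17   9 108] [454.1 283.8] [505.2 296.4  19. ] [501.8 296.8  19. ]
side w [291 195  11  13 107] [296.1 201.1] [ 619.8 -137.4   15. ]
side w [326 225  12  13 125] [331.3 231. ] [ 500.6 -118.8   15. ]
side w [319 261  12  14 143] [324.5 267.5] [445.  -31.9  15. ]
side o [157 352  20  16 239] [166.8 359.7] [495.5 294.8  19. ] [496.3 293.8  19. ]
side o [192 335  19  15 214] [200.9 341.9] [482.6 236.7  19. ] [482.3 236.8  19. ]
side o [178 310  18  13 177] [186.4 316.1] [540.7 224.   19. ] [540.1 223.2  19. ]
```

View pics/c0.png

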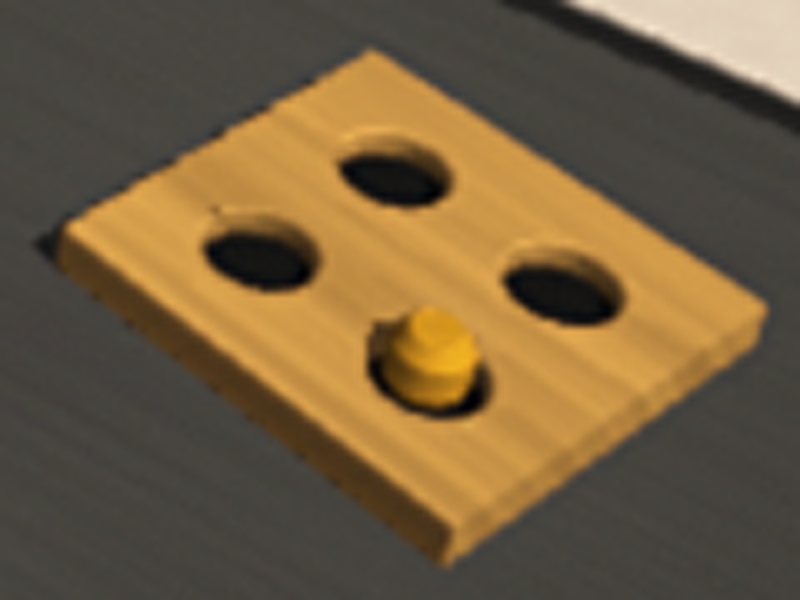

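Run:
```python
from h import *
C=cal('scene')
c=[ray(C,(370+u/6.667,240+v/6.667),19) for u,v in((372,50),(767,308),(450,530),(62,225))]
print(np.round(c,1),np.mean(c,0))
W=np.array([(620.5,-137.5),(501,-119),(445.6,-31.5)])
O={}
for n,p,z,r in(('knob',(282,240),16,18),('rec',(214,202),20,22),('clamp',(257,182),9,23),('sd',(210,260),10,10)):O[n]=(ray(C,p,z)[:2],r);print(n,O[n])
for i,w in enumerate(W):
  obs=list(O.values())+[(W[j],12) for j in range(3) if j!=i]
  for n,(q,r) in list(O.items())+[('w',o) for o in obs[4:]]:
    d=q-w;print(i,n,round(np.hypot(*d)-r,1),'angle',round(float(np.arctan2(d[1],d[0])),2))
```

```text
[[441.2 206.1  19. ]
 [471.7 342.8  19. ]
 [608.9 312.   19. ]
 [576.8 175.6  19. ]] [524.65486418 259.1502791   19.        ]
knob (array([623.31220361, -37.90537236]), 18)
rec (array([ 628.19344167, -253.89469667]), 22)
clamp (array([ 478.71444429, -255.67602777]), 23)
sd (array([ 765.89991826, -108.77852678]), 10)
0 knob 81.6 angle 1.54
0 rec 94.6 angle -1.5
0 clamp 161.6 angle -2.45
0 sd 138.2 angle 0.2
0 w 108.9 angle 2.99
0 w 192.5 angle 2.6
1 knob 128.8 angle 0.59
1 rec 163.4 angle -0.81
1 clamp 115.5 angle -1.73
1 sd 255.1 angle 0.04
1 w 108.9 angle -0.15
1 w 91.6 angle 2.14
2 knob 159.8 angle -0.04
2 rec 265.7 angle -0.88
2 clamp 203.6 angle -1.42
2 sd 319.5 angle -0.24
2 w 192.5 angle -0.54
2 w 91.6 angle -1.01
```

Request:
carry_out --rows "2 3.4 0 0;2 3.4 0 0;2 3.4 0 0;2 3.4 0 0;2 3.4 0 0;2 3.4 0 0;2 3.4 0 0;2 3.4 0 0;2 3.4 0 0;2 3.4 0 0;2 3.4 0 0;2 3.4 -2 0;2 3.4 -2 0;2 3.4 -2 0;2 3.4 -2 0;0 0 0 0;0 0 0 0;0 0 0 0" --gripper 0.7

```text
time: 1.9
eef_pos: [619.9, -141.9, 151.4]
tool_rot: [0.0, 0.974, 0.226, -0.0]
wrist_force: [0.4, -0.1, 0.5]
finger_gap: 59.8
grip_force: 0.0
```

Check the weight and the frame with the wrist camera.

Run:
```python
from h import *
C=cal('wrist');im=snap('wrist','pics/w0.png');R=cv2.Rodrigues(C[1])[0];print(-R.T@C[2],R[2])
print(proj(C,[(620.5,-137.5,15),(501,-119,15),(445.6,-31.5,15),(623,-38,3)]).round(1))
```

```text
[ 685.86440112 -107.79746697  293.03204927] [-0.25852927 -0.12836101 -0.95743724]
[[280.6 192.3]
 [210.4 290.1]
 [107.5 300.1]
 [181.3 138.7]]
```

View pics/w0.png

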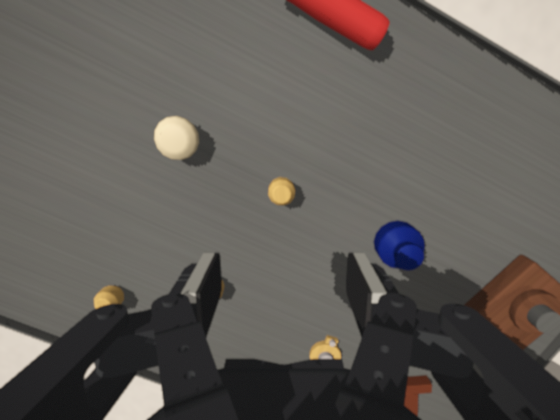

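The wrist view shows the weight at (282,191), 1–2 px from the prediction, midway between the fingers with nothing close by. Descending.

Request:
carry_out --rows "0 0.3 -3 0;0 0 -3 0;0 0 -3 0;0 0 -2 0;0 0 -1 0;0 0 -1 0;0 0 -0.6 0;0 0 -0.4 0;0 0 0 0;0 0 0 0;0 0 0 0"

```text
time: 3.05
eef_pos: [620.9, -137.3, 11.9]
tool_rot: [0.0, 0.974, 0.227, 0.001]
wrist_force: [-1.0, -1.0, -0.4]
finger_gap: 59.8
grip_force: 0.0
```

Request:
carry_out --rows "0 0 0 0;0 0 0 0;0 0 0 0;0 0 0 0;0 0 0 0;0 0 0 0;0 0 0 0;0 0 0 0" --gripper 0 --grip_force 40

```text
time: 3.85
eef_pos: [620.6, -137.4, 11.7]
tool_rot: [0.0, 0.974, 0.227, 0.0]
wrist_force: [-1.5, -0.1, 6.1]
finger_gap: 21.7
grip_force: 39.3
```

The gap of 21.7 mm means the pads are on the upper taper, because they stand back at this opening. I'll reopen and grasp lower.

Request:
carry_out --rows "0 0 0 0;0 0 0 0;0 0 0 0;0 0 -0.4 0;0 0 -0.35 0;0 0 0 0;0 0 0 0" --gripper 0.6

```text
time: 4.55
eef_pos: [620.2, -137.3, 3.5]
tool_rot: [-0.0, 0.974, 0.227, -0.0]
wrist_force: [-0.4, 0.6, -0.4]
finger_gap: 51.4
grip_force: 0.0
```

Request:
carry_out --rows "0 0 0 0;0 0 0 0;0 0 0 0;0 0 0 0;0 0 0 0;0 0 0 0;0 0 0 0;0 0 0 0" --gripper 0

```text
time: 5.35
eef_pos: [620.6, -137.4, 4.0]
tool_rot: [0.0, 0.974, 0.227, 0.0]
wrist_force: [-0.7, 0.4, 3.6]
finger_gap: 22.3
grip_force: 39.4
```

Request:
carry_out --rows "0 0 1 0;0 0 2 0;0 0 3 0;0 0 2 0;0 0 0 0;0 0 0 0"

```text
time: 5.95
eef_pos: [620.3, -137.3, 83.9]
tool_rot: [0.0, 0.974, 0.227, 0.0]
wrist_force: [0.3, -0.8, -0.3]
finger_gap: 22.3
grip_force: 39.4
```

Run:
```python
from h import *
im=snap('wrist','pics/w1.png');s=snap('scene','pics/s1.png');d=snap('side','pics/d1.png')
e=ctrl.sense();print(e['eef_pos'],e['finger_gap'],e['grip_force'])
p=e['eef_pos']
o=[]
for n,i in(('scene',s),('side',d)):
    u,v=proj(cal(n),p)[0].astype(int);print(n,u,v);o.append(cv2.resize(i[v-45:v+30,u-50:u+50],(400,300),interpolation=2))
o.append(cv2.resize(im[150:360,140:420],(400,300)))
cv2.imwrite('pics/m1.png',np.vstack([np.hstack(o[:2]),np.hstack([o[2],o[2]*0])])[:,:,::-1])
```

```text
[ 619.24238965 -137.06074058   82.40354715] 22.16644174278442 39.36970342649147
scene 249 196
side 296 177
```

View pics/m1.png

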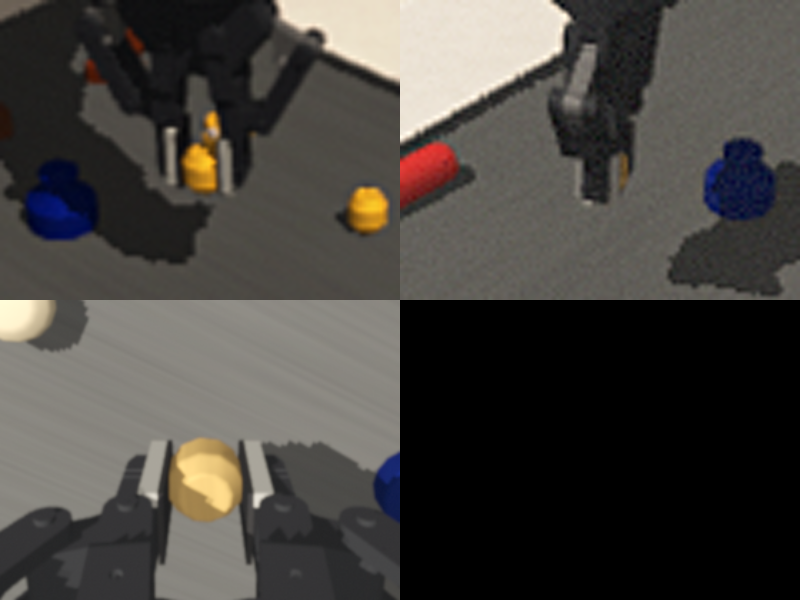

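Run:
```python
from h import *
p=ctrl.sense()['eef_pos'];print(p)
C=cal('wrist');print('w',ray(C,(283.5,276),p[2]+11.5)-p)
C=cal('scene');u=249-50+200/4;v=196-45+172/4;print('s',(u,v),ray(C,(u,v),p[2]+11.5)-p)
```

```text
[ 619.24238965 -137.06074058   82.40354715]
w [ 0.76945328  1.74139161 11.5       ]
s (249.0, 194.0) [ 6.13829656  4.35605259 11.5       ]
```

Held upright, with the weight sitting low between the pads. The fingers can't enter the well, so I'll set it down and regrasp about 8 mm higher on the barrel.

Request:
carry_out --rows "0 0 -3 0;0 0 -3 0;0 0 -1.2 0;0 0 -0.6 0;0 0 -0.15 0;0 0 0 0;0 0 0 0"

```text
time: 6.8
eef_pos: [621.3, -137.5, 5.0]
tool_rot: [0.0, 0.974, 0.227, 0.001]
wrist_force: [0.9, -0.7, -1.6]
finger_gap: 22.2
grip_force: 39.4
```

Request:
carry_out --rows "0 0 0 0;0 0 0 0;0 0 0 0;0.05 0.1 0.4 0;0 0 0.4 0;0 0 0 0" --gripper 0.45

```text
time: 7.4
eef_pos: [621.6, -136.4, 13.1]
tool_rot: [0.0, 0.974, 0.227, 0.001]
wrist_force: [0.5, 0.0, -1.0]
finger_gap: 38.3
grip_force: 0.0
```

Request:
carry_out --rows "0 0 0 0;0 0 0 0;0 0 0 0;0 0 0 0;0 0 0 0;0 0 0 0;0 0 1 0;0 0 2 0;0 0 3 0;0 0 2 0;0 0 0 0" --gripper 0

```text
time: 8.5
eef_pos: [623.1, -136.9, 95.3]
tool_rot: [0.001, 0.974, 0.227, 0.003]
wrist_force: [0.8, 0.1, -1.4]
finger_gap: 21.6
grip_force: 39.4
```

Request:
carry_out --rows "-0.84 4 0 0;-0.84 4 0 0;-0.84 4 0 0;-0.84 4 0 0;-0.84 4 0 0;-0.84 4 0 0;-0.84 4 0 0;-0.84 4 0 0;-0.84 4 -1 0;0 0 -1 0;0 0 -1 0;0 0 0 0;0 0 0 0;0 0 0 0"

```text
time: 9.9
eef_pos: [546.0, 221.9, 62.4]
tool_rot: [0.0, 0.974, 0.226, 0.0]
wrist_force: [1.4, 0.5, -0.1]
finger_gap: 21.7
grip_force: 39.5
```

Run:
```python
from h import *
im=snap('wrist','pics/w2.png');e=ctrl.sense();print(e['eef_pos'],e['finger_gap'])
print(proj(cal('wrist'),[(545.3,223,19),(487.5,236,19),(500.3,294,19),(522.8,258.6,19),(558,281,33)]).round(1))
```

```text
[546.0644578  222.22354435  62.64535781] 21.538166138375068
[[283.7 234.3]
 [227.7 299.4]
 [150.8 248. ]
 [216.7 241.1]
 [198.6 180.8]]
```

View pics/w2.png

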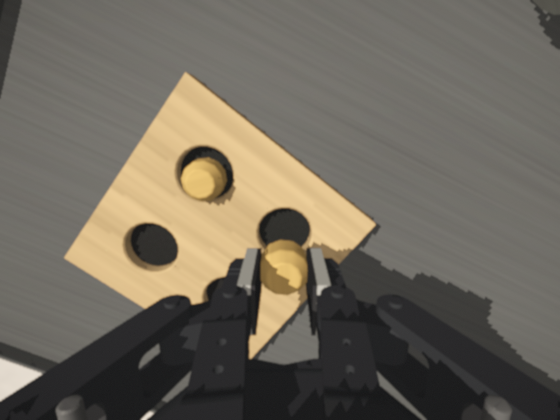

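The target well is at (284,231) in the wrist view, within 3 px of the prediction. The weight is upright at (283,267), so I'm lowering it.

Request:
carry_out --rows "0 0.1 -2 0;0 0 -1 0;0 0 -0.6 0;0 0 -0.4 0;0 0 -0.1 0;0 0 0 0;0 0 0 0"

```text
time: 10.65
eef_pos: [545.6, 224.8, 21.7]
tool_rot: [-0.0, 0.974, 0.227, 0.0]
wrist_force: [-0.7, 0.9, -1.1]
finger_gap: 21.5
grip_force: 39.5
```

Request:
carry_out --rows "0 0 0 0;0 0 0 0;0 0 0 0;0 0 0 0;0 0 2 0;0 0 3 0;0 0 3 0;0 0 0 0" --gripper 0.45

```text
time: 11.45
eef_pos: [548.1, 225.7, 105.1]
tool_rot: [-0.001, 0.974, 0.227, 0.004]
wrist_force: [0.4, 0.0, -0.4]
finger_gap: 38.5
grip_force: 0.0
```

Request:
carry_out --rows "-0.49 -3.8 0 0;-0.49 -3.8 0 0;-0.49 -3.8 0 0;-0.49 -3.8 0 0;-0.49 -3.8 0 0;-0.49 -3.8 0 0;-0.49 -3.8 0 0;-0.49 -3.8 0 0;-0.49 -3.8 0 0;0 0 -1 0;0 0 -1 0;0 0 -1 0;0 0 0 0;0 0 0 0" --gripper 0.6

```text
time: 12.85
eef_pos: [501.1, -115.7, 70.7]
tool_rot: [-0.001, 0.974, 0.228, -0.001]
wrist_force: [0.2, 0.0, -0.0]
finger_gap: 51.4
grip_force: 0.0
```

Run:
```python
from h import *
im=snap('wrist','pics/w3.png');s=snap('scene','pics/s3.png');d=snap('side','pics/d3.png');e=ctrl.sense();print(e['eef_pos'],e['finger_gap'])
C=cal('wrist');print(proj(C,[(501,-119,27)]))
o=[cv2.resize(s[240:330,370:490],(400,300)),cv2.resize(d[285:397,115:264],(400,300)),cv2.resize(im[120:330,140:420],(400,300),interpolation=2)]
cv2.imwrite('pics/m3.png',np.vstack([np.hstack(o[:2]),np.hstack([o[2],o[2]*0])])[:,:,::-1])
```

```text
[ 501.65028444 -116.58566409   71.53111857] 51.472658001324355
[[288.43169323 235.67772462]]
```

View pics/m3.png

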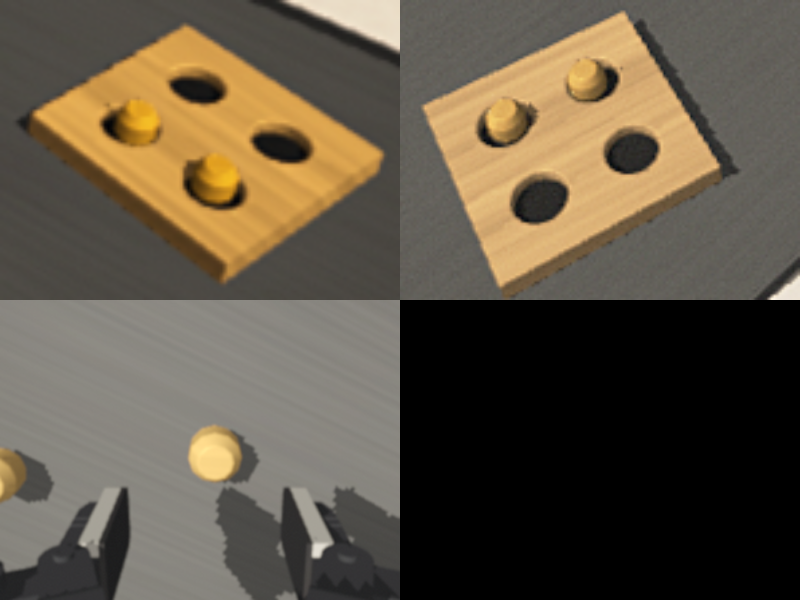

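The first weight is seated upright in its well, seen in both the scene and side views. The next weight is at about (290,227) in the wrist view, between the fingers.

Request:
carry_out --rows "0 -0.25 -2 0;0 0 -2 0;0 0 -1 0;0 0 -0.6 0;0 0 -0.3 0;0 0 0 0;0 0 0 0;0 0 0 0"

```text
time: 13.8
eef_pos: [501.6, -119.9, 12.9]
tool_rot: [0.0, 0.974, 0.227, 0.0]
wrist_force: [0.4, 0.2, 0.5]
finger_gap: 51.5
grip_force: 0.0
```

Request:
carry_out --rows "0 0 0 0;0 0 0 0;0 0 0 0;0 0 0 0;0 0 0 0;0 0 0 0;0 0 0 0;0 0 1 0;0 0 2 0;0 0 3 0;0 0 2 0;0 0 0 0;0 0 0 0" --gripper 0

```text
time: 15.1
eef_pos: [501.2, -119.9, 92.7]
tool_rot: [0.0, 0.974, 0.227, 0.0]
wrist_force: [-0.9, 0.0, -1.4]
finger_gap: 21.7
grip_force: 39.4
```

Request:
carry_out --rows "0 4.15 0 0;0 4.15 0 0;0 4.15 0 0;0 4.15 0 0;0 4.15 0 0;0 4.15 0 0;0 4.15 0 0;0 4.15 0 0;0 4.15 0 0;0 4.15 0 0;0 0 -1 0;0 0 -1 0;0 0 -1 0;0 0 0 0;0 0 0 0;0 0 0 0"

```text
time: 16.7
eef_pos: [501.7, 294.1, 62.5]
tool_rot: [0.0, 0.974, 0.226, 0.0]
wrist_force: [0.8, 0.3, -1.3]
finger_gap: 21.3
grip_force: 39.4
```

Request:
carry_out --rows "0 0 -2 0;0 0 -1 0;0 0 -0.6 0;0 0 -0.4 0;0 0 -0.1 0;0 0 0 0;0 0 0 0"

```text
time: 17.4
eef_pos: [501.5, 295.4, 21.7]
tool_rot: [-0.0, 0.974, 0.227, 0.0]
wrist_force: [0.7, -0.0, -0.8]
finger_gap: 21.7
grip_force: 39.4
```

Request:
carry_out --rows "0 0 0 0;0 0 0 0;0 0 0 0;0 0 0 0;0 0 2 0;0 0 3 0;0 0 3 0;0 0 0 0;0 0 0 0" --gripper 0.45

```text
time: 18.3
eef_pos: [501.5, 295.4, 102.0]
tool_rot: [-0.0, 0.974, 0.227, 0.001]
wrist_force: [-0.1, -0.2, -0.1]
finger_gap: 38.2
grip_force: 0.0
```

Request:
carry_out --rows "-0.7 -4.09 0 0;-0.7 -4.09 0 0;-0.7 -4.09 0 0;-0.7 -4.09 0 0;-0.7 -4.09 0 0;-0.7 -4.09 0 0;-0.7 -4.09 0 0;-0.7 -4.09 0 0;0 0 -1 0;0 0 -1 0;0 0 -1 0;0 0 0 0;0 0 0 0;0 0 0 0" --gripper 0.6

```text
time: 19.7
eef_pos: [445.5, -31.0, 71.3]
tool_rot: [-0.0, 0.974, 0.228, 0.0]
wrist_force: [0.3, 0.0, 0.6]
finger_gap: 51.3
grip_force: 0.0
```

Run:
```python
from h import *
im=snap('wrist','pics/w4.png');s=snap('scene','pics/s4.png');d=snap('side','pics/d4.png');e=ctrl.sense();print(e['eef_pos'],e['finger_gap'])
C=cal('wrist');print(proj(C,[(445.6,-31.5,20)]))
o=[cv2.resize(s[240:330,370:490],(400,300)),cv2.resize(d[285:397,115:264],(400,300)),cv2.resize(im[120:330,140:420],(400,300),interpolation=2)]
cv2.imwrite('pics/m4.png',np.vstack([np.hstack(o[:2]),np.hstack([o[2],o[2]*0])])[:,:,::-1])
```

```text
[445.53059779 -31.62253223  71.60429847] 51.43489053002742
[[285.20823894 229.00444542]]
```

View pics/m4.png

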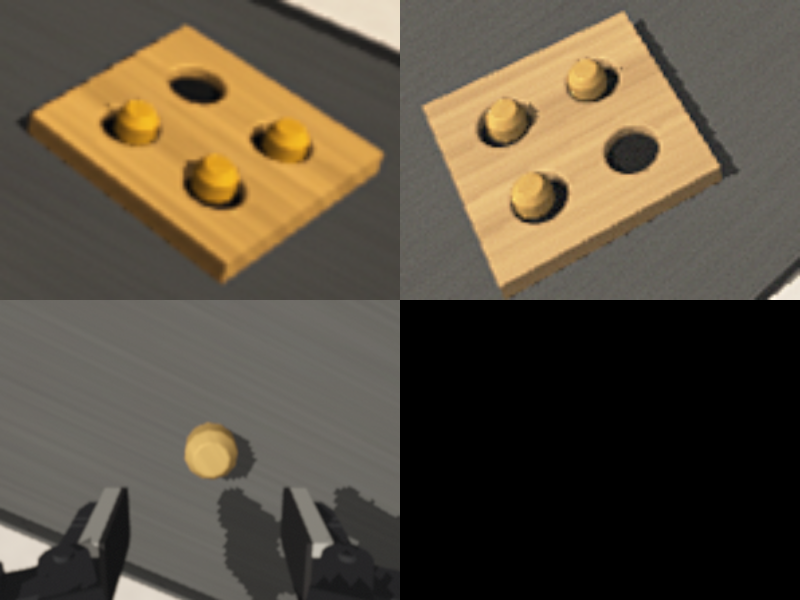

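The second weight is seated too, leaving one empty well at the back. The last weight is at about (287,225) in the wrist view, where predicted.

Request:
carry_out --rows "0 0 -2 0;0 0 -2 0;0 0 -1 0;0 0 -0.6 0;0 0 -0.3 0;0 0 0 0;0 0 0 0;0 0 0 0"

```text
time: 20.65
eef_pos: [445.6, -32.1, 12.8]
tool_rot: [0.0, 0.974, 0.227, 0.0]
wrist_force: [-1.1, -0.6, -0.3]
finger_gap: 51.3
grip_force: 0.0
```

Request:
carry_out --rows "0 0 0 0;0 0 0 0;0 0 0 0;0 0 0 0;0 0 0 0;0 0 0 0;0 0 0 0;0 0 1 0;0 0 2 0;0 0 3 0;0 0 2 0;0 0 0 0;0 0 0 0" --gripper 0

```text
time: 21.95
eef_pos: [445.3, -32.1, 92.8]
tool_rot: [0.0, 0.974, 0.227, 0.001]
wrist_force: [0.6, 0.7, -1.3]
finger_gap: 21.5
grip_force: 39.5
```

Request:
carry_out --rows "0.61 3.84 0 0;0.61 3.84 0 0;0.61 3.84 0 0;0.61 3.84 0 0;0.61 3.84 0 0;0.61 3.84 0 0;0.61 3.84 0 0;0 0 -1 0;0 0 -1 0;0 0 -1 0;0 0 0 0;0 0 0 0;0 0 0 0"

```text
time: 23.25
eef_pos: [488.1, 235.8, 62.4]
tool_rot: [0.0, 0.974, 0.226, -0.0]
wrist_force: [0.6, 0.6, -0.7]
finger_gap: 21.3
grip_force: 39.5
```

Request:
carry_out --rows "0 0 -2 0;0 0 -1 0;0 0 -0.6 0;0 0 -0.4 0;0 0 -0.1 0;0 0 0 0;0 0 0 0"

```text
time: 23.95
eef_pos: [488.2, 236.9, 21.7]
tool_rot: [-0.0, 0.974, 0.227, 0.0]
wrist_force: [1.1, -0.1, -0.9]
finger_gap: 21.6
grip_force: 39.5
```

Request:
carry_out --rows "0 0 0 0;0 0 0 0;0 0 0 0;0 0 0 0;0 0 2 0;0 0 3 0;0 0 4 0;0 0 4 0;0 -3 2 0;0 -4 0 0;0 -4 0 0;0 -4 0 0;0 0 0 0;0 0 0 0;0 0 0 0" --gripper 0.45

```text
time: 25.45
eef_pos: [488.0, 88.0, 171.3]
tool_rot: [-0.0, 0.974, 0.228, 0.0]
wrist_force: [0.0, 0.1, 0.0]
finger_gap: 38.5
grip_force: 0.0
```

Run:
```python
from h import *
s=snap('scene','pics/s5.png');d=snap('side','pics/d5.png')
o=[cv2.resize(s[240:330,370:490],(400,300)),cv2.resize(d[285:397,115:264],(400,300)),cv2.resize(s,(400,300)),cv2.resize(d,(400,300))]
cv2.imwrite('pics/m5.png',np.vstack([np.hstack(o[:2]),np.hstack(o[2:])])[:,:,::-1])
```

```text
(no output)
```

View pics/m5.png

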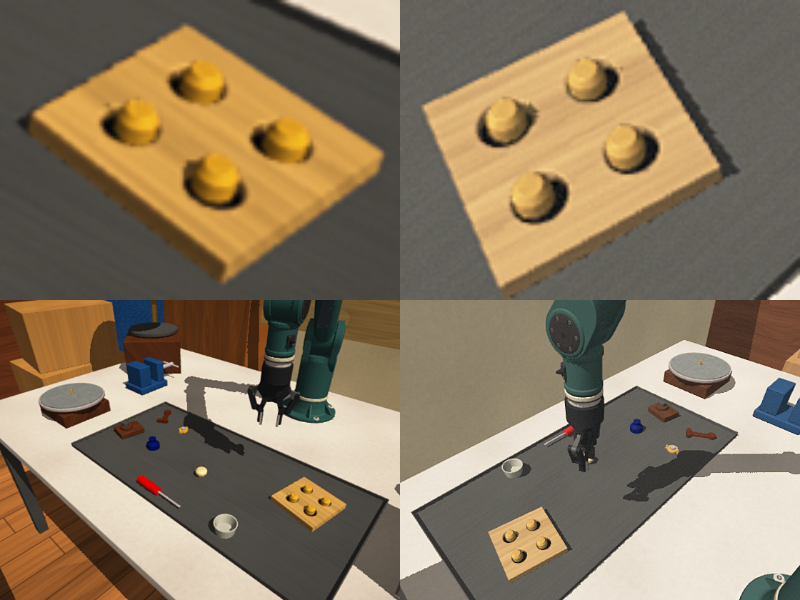

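All four wells hold an upright, seated weight, the other parts are where they were, and the arm is clear.

```bash
python3 -c "
from workcell import ctrl
print(ctrl.finish_job())"
```

```text
the job is handed in; nothing more can be done
None
```

The job is handed in at about 25.6 s of the 58 s: the last pictures show one weight seated upright in each of the four wells and the other parts where they were, but the hand-in returned no verdict.

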